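# Sweep spilled filter rings off the tank cover

### The job

Three white ceramic filter rings lie spilled on the glass cover of the low tank. With closed fingers, push each of them across the glass and over its near edge into the blue tray that hangs there; do not pinch them, pick them up or press down hard on them, and let none fall on the table. Leave the food jar and the cleaning magnet on the glass, and everything on the table, standing where they are.

Things in the scene. Friction and masses are not known exactly. Their poses are not given: they have to be found in the camera images.
- tank: Low glass tank, fixed to the table, closed by a flat glass cover pane. Origin at the centre of its underside, on the table. Its x axis points away from the robot (small yaw), y to the left along its length, z up. The pane is 200 mm (x) by 360 mm (y) and its top is flat, 126 mm above the origin, with no rim on any side. The pane's near edge, over which the rings go, is at x = -100 mm.
- tray: Blue open catch tray fixed along the whole near edge of the pane, 90 mm (x) by 360 mm (y) by 50 mm high, walls and floor 5 mm. Origin at the centre of its underside, 146 mm towards the robot from the tank's origin and 70 mm above it, axes parallel to the tank's. Its rim is 6 mm below the pane's top, its inner floor 51 mm below, and it meets the tank with a 1 mm gap, so that a ring pushed over the pane's near edge drops into it.
- ring0: White ceramic filter ring lying flat on the pane: outer diameter 28 mm, bore 12 mm, 14 mm high, about 20 g; slides freely when pushed. Origin at the centre of its underside, z along its axis. To be swept into the tray.
- ring1: White ceramic filter ring lying flat on the pane: outer diameter 28 mm, bore 12 mm, 14 mm high, about 20 g; slides freely when pushed. Origin at the centre of its underside, z along its axis. To be swept into the tray.
- ring2: White ceramic filter ring lying flat on the pane: outer diameter 28 mm, bore 12 mm, 14 mm high, about 20 g; slides freely when pushed. Origin at the centre of its underside, z along its axis. To be swept into the tray.
- jar: Small amber food jar with a red lid, standing on the pane, 36 mm diameter, 48 mm high. Origin at the centre of its underside. Leave it. The five things on the pane stand side by side along the tank's y, at least 50 mm between centres in y, so the straight way from each ring to the near edge is clear.
- magnet: Black glass-cleaning magnet with a green grip ridge on the pane, 44 mm by 32 mm (long side roughly along the tank's x, within 0.3 rad), 36 mm high. Origin at the centre of its underside. Leave it.
- bottle: Green bottle on the table, left of the tank, 56 mm diameter, 150 mm high. Origin at the centre of its underside. Leave it.
- cup: Clear plastic cup on the table, right of the tank, 72 mm wide, 80 mm high. Origin at the centre of its underside. Leave it.
- brush: Blue-handled brush lying on the table at the left, 200 mm long, 42 mm wide, 20 mm high, handle along its -x. Origin under its middle. Leave it.
- dish: Terracotta dish on the table, right of the tank, 100 mm wide, 30 mm high. Origin at the centre of its underside. Leave it.
- can: Yellow round tin with a white lid on the table, left of the tank, 60 mm diameter, 70 mm high. Origin at the centre of its underside. Leave it.

How it is judged:
At the end, for the whole second after the job is handed in: All three rings lie at rest (under 0.03 m/s) inside the blue tray, their origins within its outline and less than 45 mm above its underside; the jar, magnet, bottle, cup, brush, dish and can are within 20 mm of where they began, and all but the brush upright within 0.3 rad (x of ring0 in the frame of tray between -0.045 and 0.045 m and y of ring0 in the frame of tray between -0.18 and 0.18 m and z of ring0 in the frame of tray between 0 and 0.045 m and linear speed of each of ring0, ring1, ring2 below 0.03 m/s and x of ring1 in the frame of tray between -0.045 and 0.045 m and y of ring1 in the frame of tray between -0.18 and 0.18 m and z of ring1 in the frame of tray between 0 and 0.045 m and x of ring2 in the frame of tray between -0.045 and 0.045 m and y of ring2 in the frame of tray between -0.18 and 0.18 m and z of ring2 in the frame of tray between 0 and 0.045 m and distance of each of jar, magnet, bottle, cup, brush, dish, can from where it was at the start of the episode below 0.02 m and angle between each of jar, magnet, bottle, cup, dish, can's own z axis and vertical below 0.3 rad); the robot touches nothing.
It fails at once if a ring is lifted more than 30 mm above the pane (z of any of ring0, ring1, ring2 in the frame of tank above 0.156 m).
It fails at once if a ring is pinched or pressed hard (over 18 N from the fingers) (contact force between the fingers and ring0 above 18 N or contact force between the fingers and ring1 above 18 N or contact force between the fingers and ring2 above 18 N).
It fails at once if a ring falls on the table (height (world z) of any of ring0, ring1, ring2 below 0.05 m).
It fails at once if the jar, the magnet or a thing on the table is moved over 20 mm (distance of any of jar, magnet, bottle, cup, brush, dish, can from where it was at the start of the episode above 0.02 m).
It fails at once if a standing bystander is tipped (angle between any of jar, magnet, bottle, cup, dish, can's own z axis and vertical above 0.3 rad).
It also fails if it takes over 50 s, if anything falls off the work surface, if the arm or the gripper's body presses on something with over 40 N, if the wrist force passes 120 N, or if a joint passes its speed limit or range.

### The arm

A 7-joint arm with a two-finger parallel gripper is mounted at the origin on the work surface. World frame = base frame: x ahead of the robot, y to its left, z up, the work surface at z = 0. Lengths are in m, angles in rad, forces in N, time in s.
With the tool pointing down it reaches from about 0.425 to 0.925 m from the base axis. Payload 6.8 kg.
Tool frame: the origin (TCP) lies at the very end of the fingers, on their centre line; the grasp point (between the pads) lies 19 mm behind it; z points along the fingers, y is the direction in which the jaws open and shut (so a half turn about z gives the same grasp; the last joint's range is limited). The gripper opens to 85 mm and grips with 20 to 120 N. Pads are 22 mm wide; open, the fingers measure 114 mm over their backs; the gripper's body (76 mm by 85 mm) begins 54 mm behind the grasp point. The pads swing forward as they close: fully open they stand 13 mm farther back than shut.
Start: joints at [-1.212, 0.477, 0.022, 1.555, -0.011, 1.109, -0.083], TCP at [0.304, 0.603, 0.231] pointing down, gripper open.
Joint ranges: [-2.96, 2.96], [-0.34, 2.1], [-1.41, 1.46], [0.24, 2.44], [-1.37, 4.51], [0.17, 1.92], [-2.96, 2.96]. Speed limits (rad/s): [2.39, 2.39, 3.14, 3.14, 3.14, 3.14, 3.14].

### API

Orientations are given as a unit quaternion [w, x, y, z].
In Python, from station import bot gives the robot as it stands.
- The arm moves only by the tool move_arm, never from a script. Its argument "commands" is text: rows parted by semicolons, each of 7 numbers parted by spaces: the opening, from 0 (shut) to 1 (fully open), then the shift along the tool's x, y, z in cm, then the turn, a rotation vector about the tool's x, y, z in degrees. In form: gripper tx ty tz rx ry rz; .... A call has 1 to 12 rows; each row shifts and turns the commanded pose from where the row before left it, along the tool's axes as they then stand; what a row does not reach is not made up. A row lasts 1/12 s, in which the tool goes at most 41.7 mm and 7.16 degrees, less where a joint would pass 70% of its speed; a pose out of reach is approached as far as the arm can. A call with a gripper value outside its range is refused whole. The fingers move at their own pace and stop on an object; "force" is the grip in N (left out, the last holds). Time passes only in rows, so rows that do not move let the fingers close. It gives the time, the measured TCP pose, the force and the opening at its end, in the units of the state.
- bot.get_obs(): the state, without advancing time (a new reading comes with each control period).
- bot.read_camera(name): name is "scene" or "top" or "wrist"; returns a dict with "img" (400x640x3 uint8, red, green, blue), "K" (3x3 intrinsics, pixels), "distortion" ([k1, k2, p1, p2, k3] as OpenCV has them; the pictures are not rectified), "rvec" (rotation vector, rad) and "tvec" (3), from world to camera coordinates, as OpenCV has them; the wrist camera has in their place "hand_eye" (4x4, takes a point from camera to tool coordinates, whose origin is the TCP and whose axes are the flange's). Camera axes: x right, y down, z forward; pixel columns grow to the right and rows downward; lengths in m; the calibration is good to about 2 mm. A picture is of the moment at which its call begins: read the wrist's pose just before it. There is no depth.
- bot.hand_in(): hands the job in, once; it reports no verdict.
The state is a dict: "t": time; "q": joint angles; "joint_vel": joint speeds; "joint_torque": joint torques, N m; "eef_pos": TCP position; "tool_rot": TCP orientation; "contact_force": force on the tool from outside, world axes, zero at the start; "torque": the same for the moment, N m; "gripper_width": opening from 0.0 (shut) to 1.0 (fully open).
Only numpy, scipy, OpenCV 4.12 (cv2) and the standard library are available. Lean on these libraries where they do the work, as an engineer would, in place of code of your own. Each camera call takes 0.05 s, during which the arm holds its last target. There are 200 camera calls.

## Working session

There is one attempt and no reset: what is moved stays moved. The work goes in short steps, Python scripts to look and compute and a tool call to move; the robot and the scene stay as the last step left them, time stands still between calls to the robot, and variables do not carry over. Pictures are saved under pics/ and viewed, about 8 in all and at most 12, crops included, and the job is handed in when it is done.

Besides the shell and the picture viewer there is one more tool, called after "Request:" as name(argument=value, ...) on one line, values as JSON. move_arm: Moves the arm, as the interface text tells. Its arguments: {"type":"object","properties":{"commands":{"type":"string"},"force":{"type":"number"}},"required":["commands"]}

```bash
mkdir -p pics
cat > h.py <<'E'
import numpy as np, cv2
from scipy.spatial.transform import Rotation as R
from station import bot
def snap(n,f):
    c=bot.read_camera(n); cv2.imwrite('pics/'+f,c['img'][:,:,::-1]); np.savez('pics/'+f+'.npz',**{k:np.array(v) for k,v in c.items()}); return c
def ray(f,uv,z):
    c=np.load('pics/'+f+'.npz'); p=cv2.undistortPoints(np.array([uv],float).reshape(-1,1,2),c['K'],c['distortion']).reshape(-1,2)
    M=cv2.Rodrigues(c['rvec'])[0]; o=-M.T@c['tvec'].ravel()
    d=np.c_[p,np.ones(len(p))]@M
    return o+d*((z-o[2])/d[:,2])[:,None]
E
python3 - <<'E'
from h import *
snap('top','top0.png');snap('scene','scene0.png');o=bot.get_obs();print(o)
E
```

```text
{'t': 0.1, 'q': array([-1.21208445,  0.47773467,  0.02235179,  1.55632744, -0.01149351,
        1.10930725, -0.08310287]), 'joint_vel': array([-0.00013844, -0.00060496, -0.00059456, -0.00312088, -0.00055638,
        0.00154892,  0.0005416 ]), 'joint_torque': array([ 5.63656053e-03, -5.97757387e+01,  1.61457270e+00, -2.81954134e+01,
        1.28987824e-02,  5.02089752e-03, -2.99480530e-05]), 'eef_pos': array([0.30355781, 0.6023036 , 0.23042218]), 'tool_rot': array([-1.26722847e-04,  2.31286435e-01,  9.72885351e-01, -8.14383190e-04]), 'contact_force': array([-0.99577084, -0.3006461 , -0.55931706]), 'torque': array([-0.01953353,  0.03643613,  0.01195407]), 'gripper_width': 0.9954930357984567}
```

View pics/top0.png

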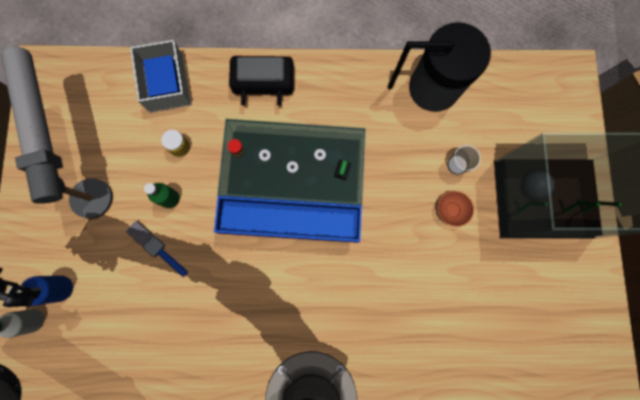

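View pics/scene0.png

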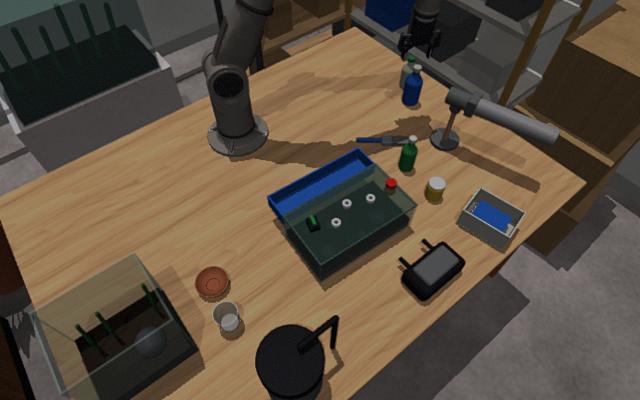

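The top view shows, from left to right, the jar at (235,146), rings at (264,155), (292,167) and (320,155), and the magnet at (343,169). The blue tray sits below them, near rows 198–240. The scene view agrees with this layout.

Run:
```python
from h import *
im=cv2.imread('pics/top0.png')
b,g,r=[im[:,:,i].astype(int) for i in range(3)]
roi=np.zeros(b.shape,bool); roi[110:250,205:375]=1
def comps(m,mn):
    n,l,s,c=cv2.connectedComponentsWithStats((m&roi).astype(np.uint8)); return [(c[i],s[i,4]) for i in range(1,n) if s[i,4]>=mn]
for name,m,z in [('ring',(np.minimum(np.minimum(b,g),r)>120),.14),('jar',(r>120)&(g<70)&(b<70),.174),('mag',(g>r+40)&(g>b+25)&(g>70),.162)]:
    for c,a in comps(m,6): print(name,c,a,ray('top0.png',[c],z)[0].round(4))
m=((b>r+60)&(b>g+30)&roi).astype(np.uint8); 
cn=max(cv2.findContours(m,0,1)[0],key=cv2.contourArea); q=cv2.boxPoints(cv2.minAreaRect(cn)); print(q); w=ray('top0.png',q,.12); print(w.round(3))
print(np.linalg.norm(w-np.roll(w,1,0),axis=1))
print(R.from_quat(bot.get_obs()['tool_rot'][[1,2,3,0]]).as_matrix().round(3))
c=im[105:250,205:375]; cv2.imwrite('pics/c.png',cv2.resize(c,None,fx=4,fy=4,interpolation=2))
```

```text
ring [268.88732394 117.29577465] 142 [0.7067 0.1054 0.14  ]
ring [221.22222222 117.44444444] 9 [0.7054 0.2249 0.14  ]
ring [264.16304348 154.65217391] 92 [0.6092 0.1154 0.14  ]
ring [319.51578947 154.06315789] 95 [ 0.6113 -0.0221  0.14  ]
ring [292.  166.5] 96 [0.5792 0.0462 0.14  ]
ring [214.52 213.94] 50 [0.4607 0.2318 0.14  ]
ring [361.27941176 224.22058824] 68 [ 0.4358 -0.1227  0.14  ]
jar [233.79487179 145.42307692] 156 [0.622  0.1847 0.174 ]
mag [342.86363636 167.12121212] 66 [ 0.5724 -0.078   0.162 ]
[[213.87067 231.96516]
 [216.30475 194.96739]
 [361.4135  204.51402]
 [358.97943 241.5118 ]]
[[ 0.419  0.236  0.12 ]
 [ 0.511  0.234  0.12 ]
 [ 0.487 -0.127  0.12 ]
 [ 0.395 -0.119  0.12 ]]
[0.35567995 0.0918856  0.361425   0.09223477]
[[-0.893  0.45  -0.001]
 [ 0.45   0.893 -0.002]
 [-0.    -0.002 -1.   ]]
```

View pics/c.png

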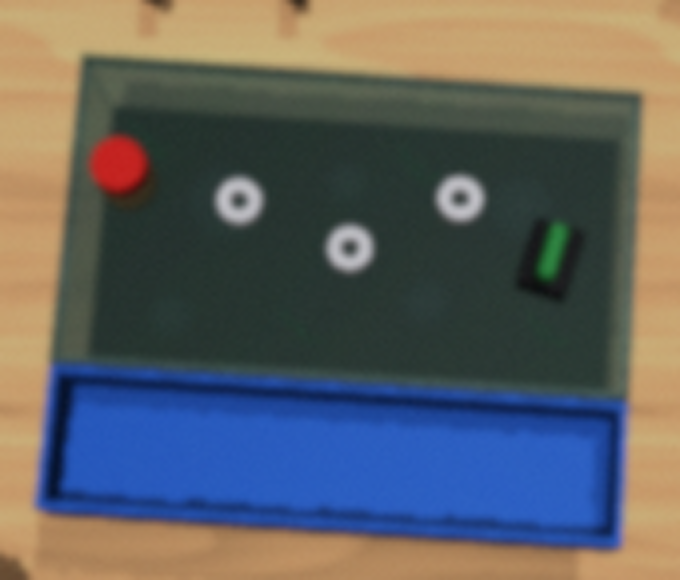

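Three rings are found, and the tank yaw is about -0.066 rad. I'll turn the tool so its x axis is the push direction, shut the fingers, and travel towards the spot behind the left ring.

Request:
move_arm(commands="0 0 0 0 0 0 -5.7;0 0 0 0 0 0 -5.7;0 0 0 0 0 0 -5.7;0 0 0 0 0 0 -5.7;0 -2.1 -2.6 0 0 0 0;0 -2.1 -2.6 0 0 0 0;0 -2.1 -2.6 0 0 0 0;0 -2.1 -2.6 0 0 0 0;0 -2.1 -2.6 0 0 0 0;0 -2.1 -2.6 0 0 0 0;0 -2.1 -2.6 0 0 0 0;0 -2.1 -2.6 0 0 0 0", force=20)

```text
t: 1.1
eef_pos: [0.4576, 0.382, 0.231]
tool_rot: [-0.0, 0.034, 0.999, -0.0]
contact_force: [0.3, -0.5, 0.0]
gripper_width: -0.002
```

Request:
move_arm(commands="0 -2.1 -2.6 0 0 0 0;0 -2.1 -2.6 0 0 0 0;0 -2.1 -2.6 0 0 0 0;0 -2.1 -2.6 0 0 0 0;0 -2.1 -2.6 0 0 0 0;0 -2.1 -2.6 0 0 0 0;0 -2.1 -2.6 0 0 0 0;0 -2.1 -2.6 0 0 0 0;0 -2.1 -2.6 0 0 0 0;0 0 0 0 0 0 0;0 0 0 0 0 0 0;0 0 0 0 0 0 0")

```text
t: 2.1
eef_pos: [0.629, 0.1377, 0.2307]
tool_rot: [-0.001, 0.034, 0.999, 0.0]
contact_force: [0.1, 1.2, -0.6]
gripper_width: 0.002
```

```bash
cat >> h.py <<'E'
def to(x,y,z):
    o=bot.get_obs(); M=R.from_quat(np.array(o['tool_rot'])[[1,2,3,0]]).as_matrix()
    print('tcp',o['eef_pos'].round(4),'shift cm',(M.T@(np.array([x,y,z])-o['eef_pos'])*100).round(2),'M',M.round(3).tolist(),'F',o['contact_force'].round(1),'w',o['gripper_width'])
E
python3 - <<'E'
from h import *
to(.649,.1127,.132)
o=bot.get_obs(); c=snap('wrist','w0.png')
E
```

```text
tcp [0.629  0.1377 0.2307] shift cm [-2.18 -2.36  9.87] M [[-0.998, 0.069, -0.001], [0.069, 0.998, 0.0], [0.001, 0.0, -1.0]] F [ 0.1  1.2 -0.6] w 0.0016438270351049038
```

View pics/w0.png

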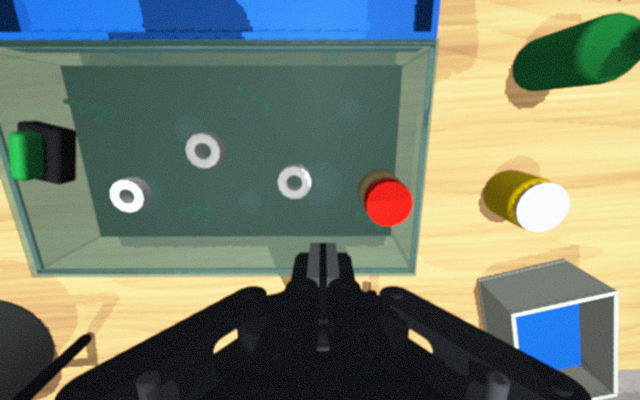

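The wrist view shows the rings at about (294,182), (203,150) and (129,195), the jar lid at (388,202) and the magnet at (42,152). The pane's near edge is at row 45. I'll use it to refine the ring positions.

Run:
```python
from h import *
c=np.load('pics/w0.png.npz');o=bot.get_obs();M=R.from_quat(np.array(o['tool_rot'])[[1,2,3,0]]).as_matrix();H=c['hand_eye']
def wr(uv,z):
    p=cv2.undistortPoints(np.array(uv,float).reshape(-1,1,2),c['K'],c['distortion']).reshape(-1,2)
    d=np.c_[p,np.ones(len(p))]@H[:3,:3].T@M.T; og=M@H[:3,3]+o['eef_pos']
    return (og+d*((z-og[2])/d[:,2])[:,None]).round(4)
print(wr([(294,181),(203,149),(128,194)],.14)); print('edge',wr([(5,48),(433,42),(413,273),(38,273)],.126)); print('mag top, jar',wr([(26,155),(388,202)],.165))
```

```text
[[ 0.605   0.1173  0.14  ]
 [ 0.5748  0.0491  0.14  ]
 [ 0.6066 -0.0183  0.14  ]]
edge [[ 0.492  -0.0904  0.126 ]
 [ 0.5093  0.2298  0.126 ]
 [ 0.7036  0.2188  0.126 ]
 [ 0.6792 -0.1311  0.126 ]]
mag top, jar [[ 0.5685 -0.0645  0.165 ]
 [ 0.6201  0.1875  0.165 ]]
```

Request:
move_arm(commands="0 -0.8 -0.8 0 0 0 0;0 -0.7 -0.8 0 0 0 0;0 -0.7 -0.8 0 0 0 0;0 0 0 0 0 0 0")

```text
t: 2.48
eef_pos: [0.6513, 0.1084, 0.2314]
tool_rot: [0.001, 0.036, 0.999, -0.001]
contact_force: [0.1, -0.2, 0.0]
gripper_width: -0.006
```

Request:
move_arm(commands="0 0 0.5 1.6 0 0 0;0 0 0 1.6 0 0 0;0 0 0 1.6 0 0 0;0 0 0 1.6 0 0 0;0 0 0 1.6 0 0 0;0 0 0 1.2 0 0 0;0 0 0 0.7 0 0 0;0 0 0 0 0 0 0;0 0 0 0 0 0 0")

```text
t: 3.23
eef_pos: [0.6503, 0.1168, 0.1325]
tool_rot: [0.0, 0.035, 0.999, 0.0]
contact_force: [-0.3, -0.4, 1.1]
gripper_width: -0.001
```

Request:
move_arm(commands="0 0.6 -0.2 0 0 0 0;0 0.6 0 0 0 0 0;0 0.8 0 0 0 0 0;0 0.8 0 0 0 0 0;0 0.8 0 0 0 0 0;0 0.8 0 0 0 0 0;0 0.8 0 0 0 0 0;0 0.8 0 0 0 0 0;0 0.8 0 0 0 0 0;0 0.8 0 0 0 0 0;0 0.8 0 0 0 0 0;0 0.8 0 0 0 0 0")

```text
t: 4.23
eef_pos: [0.5574, 0.1212, 0.1323]
tool_rot: [0.0, 0.034, 0.999, 0.0]
contact_force: [0.2, 0.3, 0.2]
gripper_width: 0.002
```

Request:
move_arm(commands="0 0.8 0 0 0 0 0;0 0.8 0 0 0 0 0;0 0.8 0 0 0 0 0;0 0.8 0 0 0 0 0;0 0.8 0 0 0 0 0;0 0.8 0 0 0 0 0;0 0.5 0 0 0 0 0;0 0 0 0 0 0 0;0 0 0 0 0 0 0;0 0 0 0 0 0 0")

```text
t: 5.07
eef_pos: [0.5058, 0.1248, 0.1324]
tool_rot: [0.0, 0.034, 0.999, 0.0]
contact_force: [0.1, 0.1, -0.2]
gripper_width: -0.002
```

Run:
```python
from h import *
c=snap('wrist','w1.png'); t=snap('top','t1.png')
cv2.imwrite('pics/w1c.png',np.vstack([c['img'][:,:,::-1],cv2.resize(t['img'][105:250,205:375,::-1],(640,200))]))
```

```text
(no output)
```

View pics/w1c.png

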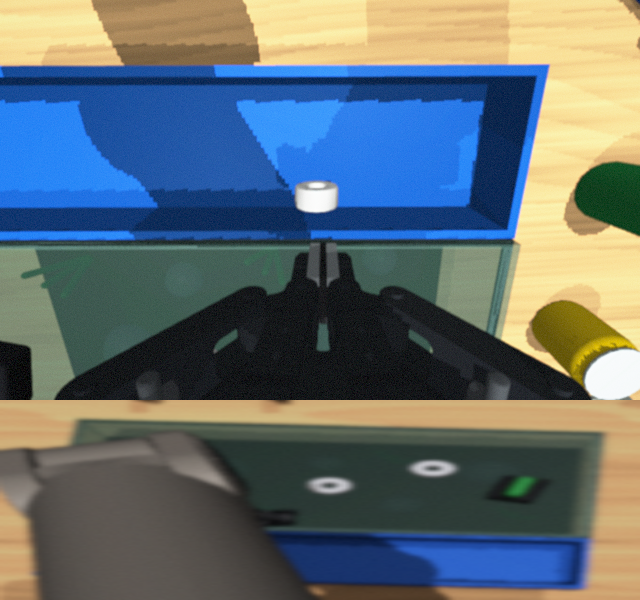

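Ring0 lies in the tray (wrist picture (316,196)) and the other two rings are undisturbed. Next is the middle ring.

Request:
move_arm(commands="0 0 0 -2.5 0 0 0;0 0 0 -2.5 0 0 0;0 -2.4 -1.4 0 0 0 0;0 -2.4 -1.5 0 0 0 0;0 -2.4 -1.4 0 0 0 0;0 -2.4 -1.5 0 0 0 0;0 -2.3 -1.4 0 0 0 0;0 0 0 0 0 0 0;0 0 0 0 0 0 0;0 0 0 0 0 0 0")

```text
t: 6.0
eef_pos: [0.6187, 0.0451, 0.1818]
tool_rot: [-0.001, 0.034, 0.999, 0.0]
contact_force: [-0.6, -0.0, 0.1]
gripper_width: 0.005
```

Run:
```python
from h import *
to(.62,.0447,.132)
```

```text
tcp [0.6187 0.0451 0.1818] shift cm [-0.14 -0.03  4.98] M [[-0.998, 0.069, -0.001], [0.069, 0.998, 0.0], [0.001, 0.0, -1.0]] F [-0.6 -0.   0.1] w 0.004535878921502381
```

Request:
move_arm(commands="0 -0.1 0 1.5 0 0 0;0 0 0 1.5 0 0 0;0 0 0 1.3 0 0 0;0 0 0 0.7 0 0 0;0 0 0 0 0 0 0;0 0 0 0 0 0 0;0 0.5 0 0 0 0 0;0 0.6 0 0 0 0 0;0 0.8 0 0 0 0 0;0 0.8 0 0 0 0 0;0 0.8 0 0 0 0 0;0 0.8 0 0 0 0 0")

```text
t: 7.0
eef_pos: [0.5763, 0.0478, 0.1326]
tool_rot: [0.0, 0.034, 0.999, 0.0]
contact_force: [0.2, 0.5, 0.7]
gripper_width: -0.004
```

Request:
move_arm(commands="0 0.8 0 0 0 0 0;0 0.8 0 0 0 0 0;0 0.8 0 0 0 0 0;0 0.8 0 0 0 0 0;0 0.8 0 0 0 0 0;0 0.8 0 0 0 0 0;0 0.8 0 0 0 0 0;0 0.8 0 0 0 0 0;0 0.8 0 0 0 0 0;0 0.3 0 0 0 0 0;0 0 0 0 0 0 0;0 0 0 0 0 0 0")

```text
t: 8.0
eef_pos: [0.5025, 0.0529, 0.1324]
tool_rot: [0.0, 0.034, 0.999, 0.0]
contact_force: [0.7, -0.0, 0.8]
gripper_width: 0.004
```

Run:
```python
from h import *
c=snap('wrist','w2.png'); to(.651,-.0228,.132)
```

```text
tcp [0.5028 0.0529 0.1324] shift cm [-15.31  -6.53   0.05] M [[-0.998, 0.069, 0.001], [0.069, 0.998, 0.0], [-0.001, 0.0, -1.0]] F [0.3 0.1 0.3] w 0.001134088399054717
```

View pics/w2.png

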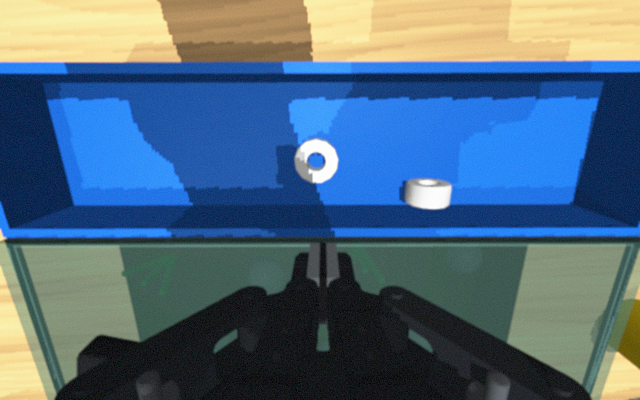

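Rings 0 and 1 are both in the tray, at (428,193) and (316,160). Before passing the magnet, I'll check how wide the gripper is at the magnet's height by projecting points into the wrist image.

Run:
```python
from h import *
c=np.load('pics/w2.png.npz');H=np.linalg.inv(c['hand_eye'])
for z in (0,-.02,-.03,-.04,-.06):
    P=np.array([[0.011,y,z] for y in (-.035,-.015,.015,.035)])
    print(z,cv2.projectPoints(P,H[:3,:3],H[:3,3],c['K'],c['distortion'])[0].reshape(-1,2).round().tolist())
```

```text
0 [[256.0, 240.0], [294.0, 240.0], [351.0, 240.0], [389.0, 240.0]]
-0.02 [[246.0, 258.0], [290.0, 258.0], [355.0, 258.0], [399.0, 258.0]]
-0.03 [[240.0, 269.0], [287.0, 269.0], [358.0, 269.0], [405.0, 269.0]]
-0.04 [[234.0, 281.0], [284.0, 281.0], [361.0, 281.0], [411.0, 281.0]]
-0.06 [[216.0, 314.0], [277.0, 314.0], [368.0, 314.0], [429.0, 314.0]]
```

Request:
move_arm(commands="0 0 0 -2.5 0 0 0;0 0 0 -2.5 0 0 0;0 -2.6 -1.0 0 0 0 0;0 -2.6 -1.0 0 0 0 0;0 -2.5 -1.0 0 0 0 0;0 -2.5 -1.0 0 0 0 0;0 -2.5 -1.0 0 0 0 0;0 -2.5 -1.1 0 0 0 0;0 0 0 0 0 0 0;0 0 0 0 0 0 0;0 0 0 0 0 0 0")

```text
t: 8.97
eef_pos: [0.6493, -0.0181, 0.1817]
tool_rot: [-0.001, 0.034, 0.999, 0.0]
contact_force: [-0.2, 0.5, -0.2]
gripper_width: 0.004
```

The fingers are only ±14 mm wide at magnet height, so there is room. I'll centre on ring2 and push.

Request:
move_arm(commands="0 -0.2 -0.4 1.5 0 0 0;0 0 0 1.5 0 0 0;0 0 0 1.3 0 0 0;0 0 0 0.7 0 0 0;0 0 0 0 0 0 0;0 0 0 0 0 0 0;0 0.5 0 0 0 0 0;0 0.6 0 0 0 0 0;0 0.8 0 0 0 0 0;0 0.8 0 0 0 0 0;0 0.8 0 0 0 0 0;0 0.8 0 0 0 0 0")

```text
t: 9.97
eef_pos: [0.6077, -0.0196, 0.1326]
tool_rot: [0.0, 0.034, 0.999, 0.0]
contact_force: [-0.0, 0.4, -1.2]
gripper_width: 0.001
```

Run:
```python
from h import *
c=snap('wrist','w3.png'); to(.497,-.012,.132)
```

```text
tcp [ 0.6061 -0.0196  0.1323] shift cm [10.94  0.    0.05] M [[-0.998, 0.069, -0.002], [0.069, 0.998, 0.0], [0.002, 0.0, -1.0]] F [-2.  -0.5 -0.8] w -0.0016514539164886005
```

View pics/w3.png

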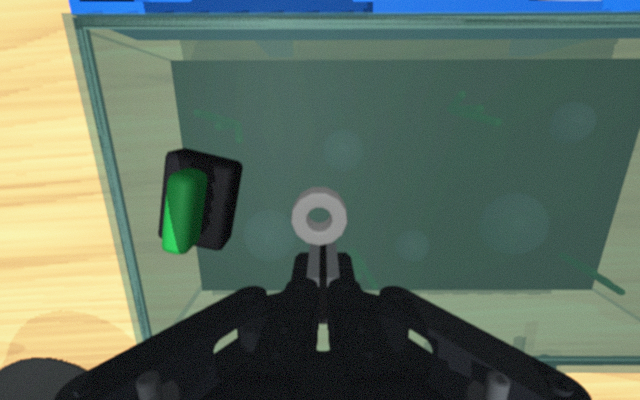

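Ring2 (319,218) is centred on the fingers, and the magnet (200,200) is well clear. I'll finish the push.

Request:
move_arm(commands="0 0.6 0 0 0 0 0;0 0.8 0 0 0 0 0;0 0.8 0 0 0 0 0;0 0.8 0 0 0 0 0;0 0.8 0 0 0 0 0;0 0.8 0 0 0 0 0;0 0.8 0 0 0 0 0;0 0.8 0 0 0 0 0;0 0.8 0 0 0 0 0;0 0.8 0 0 0 0 0;0 0.8 0 0 0 0 0;0 0.8 0 0 0 0 0")

```text
t: 11.02
eef_pos: [0.5141, -0.0131, 0.1323]
tool_rot: [0.0, 0.034, 0.999, 0.0]
contact_force: [0.6, 0.4, 0.7]
gripper_width: -0.001
```

Request:
move_arm(commands="0 0.8 0 0 0 0 0;0 0.4 0 0 0 0 0;0 0 0 0 0 0 0;0 0 0 0 0 0 0;0 0 0 -2.5 0 0 0;0 0 0 -2.5 0 0 0;0 0 0 -2.5 0 0 0;0 0 0 -2.5 0 0 0;0 0 0 0 0 0 0;0 0 0 0 0 0 0;0 0 0 0 0 0 0")

```text
t: 11.93
eef_pos: [0.5027, -0.0123, 0.2317]
tool_rot: [-0.0, 0.034, 0.999, -0.0]
contact_force: [-0.4, -0.7, -0.4]
gripper_width: 0.001
```

Run:
```python
from h import *
c=snap('wrist','w4.png'); s=snap('scene','s4.png')
cv2.imwrite('pics/w4c.png',np.vstack([c['img'][:250,:,::-1],cv2.resize(s['img'][120:330,180:480,::-1],(480,336)).copy() if 0 else cv2.copyMakeBorder(cv2.resize(s['img'][120:330,180:480,::-1],(480,336)),0,0,0,160,0)]))
print(bot.get_obs()['eef_pos'])
```

```text
[ 0.5022225  -0.01241838  0.23106353]
```

View pics/w4c.png

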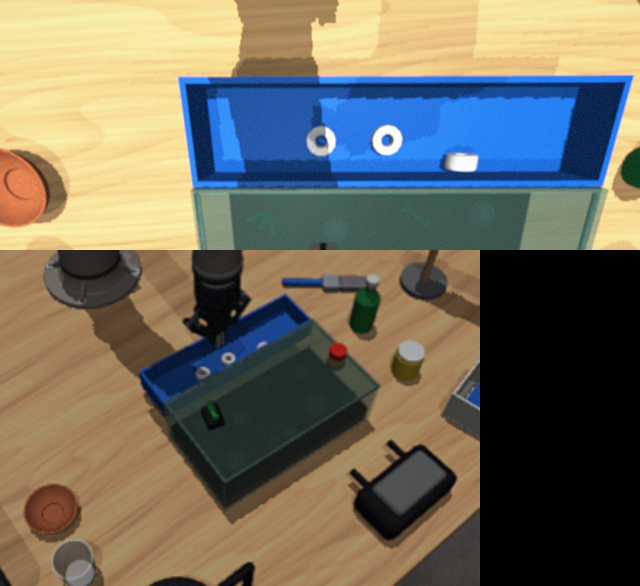

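All three rings are in the tray, at (321,140), (387,139) and (460,160), and the jar, magnet and table items are in place. The arm is clear, so I'll hand in.

```bash
python3 -c "
from station import bot
print(bot.hand_in())"
```

```text
the job is handed in; nothing more can be done
None
```

All three rings are in the blue tray. I pushed each one across the glass with closed fingers, about 6 mm above the pane, and then raised the tool clear and handed in at about 12 s.

- **Rings:** the last wrist and scene pictures show all three on the tray floor, well inside its walls. The first one looks as if it stands on its side near the tank wall. I did not measure speed at the end, but that ring showed no visible shift between the pictures.
- **Jar, magnet and table items:** those in view (all but most of the cup) look unmoved and upright by eye. I did not measure their final positions.
- **Forces:** the outside force on the tool was at most about 2 N in the readings I took. These came at the ends of moves, so brief peaks in between were not seen.
- **Disagreement:** the top and wrist cameras differed by about 3–5 mm on the ring positions. I used values between the two, and the fingers still met each ring.

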